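Find the topping crock whose lid rocks and push it home

TASK

One of the four wooden crock lids on the topping rail has not been pushed home. Press lightly with a fingertip near the edge of the lids until you find the one that rocks, then push that lid down in its middle until it sits fully home, and come clear. Do not lean hard on the lids, do not pull any lid up, and leave the cakes and the things on the rail's ledge where they are.

Things in the scene. Friction and masses are not known exactly. Their poses are not given: they have to be found in the camera images.
- rail: bright metal topping rail, a low housing 580 mm long (its y) and 210 mm deep (x), flat deck 70 mm above the black bench; fixed. Origin: centre of its underside. Four round dark crocks with lids stand sunk in it in a row at its x = +45, y = -210, -70, +70, +210 mm, in no fixed order. Far edge: an upstand 22 mm high, face at x = +99. Near strip, x -105 to -15 mm: a ledge with loose things
- lid_a_top (a point): centre of the top face of lid a: flat, level, turned wood with a fine groove near its edge, 104 mm across. All four lids look alike. The crocks stand up to 10 mm higher or lower than one another (lid tops 92 to 108 mm above the bench), so height does not tell which is loose. A seated lid is rigid wherever it is pressed
- lid_a (a joint): m that lid a has gone down since the start: 0 at first for all lids, 0.005 when the loose one is home. Loose: it sits 5 mm proud on a soft gasket; pressed 30 to 40 mm off centre it tips to that side (about 3 N, by about 4 mm, till its flange meets the rim) and springs back; pressed within 15 mm of its centre it yields at about 8 N, goes down 5 mm and stays
- lid_b_top (a point): centre of the top face of lid b: flat, level, turned wood with a fine groove near its edge, 104 mm across. All four lids look alike. The crocks stand up to 10 mm higher or lower than one another (lid tops 92 to 108 mm above the bench), so height does not tell which is loose. A seated lid is rigid wherever it is pressed
- lid_b (a joint): m that lid b has gone down since the start: 0 at first for all lids, 0.005 when the loose one is home. Loose: it sits 5 mm proud on a soft gasket; pressed 30 to 40 mm off centre it tips to that side (about 3 N, by about 4 mm, till its flange meets the rim) and springs back; pressed within 15 mm of its centre it yields at about 8 N, goes down 5 mm and stays
- lid_c_top (a point): centre of the top face of lid c: flat, level, turned wood with a fine groove near its edge, 104 mm across. All four lids look alike. The crocks stand up to 10 mm higher or lower than one another (lid tops 92 to 108 mm above the bench), so height does not tell which is loose. A seated lid is rigid wherever it is pressed
- lid_c (a joint): m that lid c has gone down since the start: 0 at first for all lids, 0.005 when the loose one is home. Loose: it sits 5 mm proud on a soft gasket; pressed 30 to 40 mm off centre it tips to that side (about 3 N, by about 4 mm, till its flange meets the rim) and springs back; pressed within 15 mm of its centre it yields at about 8 N, goes down 5 mm and stays
- lid_d_top (a point): centre of the top face of lid d: flat, level, turned wood with a fine groove near its edge, 104 mm across. All four lids look alike. The crocks stand up to 10 mm higher or lower than one another (lid tops 92 to 108 mm above the bench), so height does not tell which is loose. A seated lid is rigid wherever it is pressed
- lid_d (a joint): m that lid d has gone down since the start: 0 at first for all lids, 0.005 when the loose one is home. Loose: it sits 5 mm proud on a soft gasket; pressed 30 to 40 mm off centre it tips to that side (about 3 N, by about 4 mm, till its flange meets the rim) and springs back; pressed within 15 mm of its centre it yields at about 8 N, goes down 5 mm and stays
- shaker: small amber glass shaker with a steel cap, 49 mm across, 60 mm tall, standing on the rail's front ledge; origin: centre of its underside. To be left alone
- spoon: steel spoon 170 mm long lying along the rail's front ledge; origin: its middle, underside. To be left alone
- ramekin: white bowl 68 mm across, 32 mm tall, on the rail's front ledge; origin: centre of its underside. To be left alone
- cake_1: cheesecake in a black foil cup with a gold rim, 115 mm across, 57 mm tall, standing on the bench beside an end of the rail; origin: centre of its underside. To be left alone
- cake_2: cheesecake in a black foil cup with a gold rim, 115 mm across, 57 mm tall, standing on the bench beside an end of the rail; origin: centre of its underside. To be left alone

How it is judged:
By the outcome, as a careful person would: the job done as asked, in the order asked, and still so for the second after the job is handed in, with the robot touching nothing.
It also fails if it takes over 48 s, if anything falls off the work surface, if the arm or the gripper's body presses on something with over 40 N, if the wrist force passes 120 N, or if a joint passes its speed limit or range.

ROBOT

A 7-joint arm with a two-finger parallel gripper is mounted at the origin on the work surface. World frame = base frame: x ahead of the robot, y to its left, z up, the work surface at z = 0. Lengths are in m, angles in degrees, forces in N, time in s.
With the tool pointing down it reaches from about 0.425 to 0.875 m from the base axis. Payload 4.7 kg.
Tool frame: the origin (TCP) lies at the very end of the fingers, on their centre line; the grasp point (between the pads) lies 19 mm behind it; z points along the fingers, y is the line along which they close (so a half turn about z gives the same grasp; the last joint's range is limited). The gripper opens to 87 mm and grips with 3 to 60 N. Pads are 19 mm wide; open, the fingers measure 117 mm over their backs; the gripper's body (75 mm by 190 mm) begins 51 mm behind the grasp point.
Start: joints at [-70.411, 18.392, -4.016, 83.108, 1.295, 78.541, -3.26], TCP at [0.209, 0.615, 0.223] pointing down, gripper open.
Joint ranges: [-163.93, 163.93], [-17.29, 119.83], [-79.2, 71.16], [3.27, 140.29], [-89.18, 269.18], [5.43, 117.66], [-154.24, 154.24]. Speed limits (degrees/s): [147.25, 147.25, 180, 180, 180, 180, 180].

INTERFACE

Orientations are given as [roll, pitch, yaw] about the fixed x, y, z axes, in that order (R = Rz(yaw) Ry(pitch) Rx(roll)).
In Python, from cell import get_obs, read_camera, sign_off, silhouettes gives the robot as it stands.
- The arm moves only by the tool play_rows, never from a script. Its argument "steps" is a list that holds one entry, the list of rows, each a list of 7 numbers: the shift along the tool's x, y, z in m, then the turn, a rotation vector about the tool's x, y, z in rad, then the finger opening in m, from 0 to 0.087. A call has 1 to 12 rows; each row shifts and turns the commanded pose from where the row before left it, along the tool's axes as they then stand; what a row does not reach is not made up. A row lasts 1/10 s, in which the tool goes at most 50 mm and 8.59 degrees, less where a joint would pass 70% of its speed; a pose out of reach is approached as far as the arm can. A call is refused whole if a number of a shift passes 0.05 or a number of a turn 0.15, either way. A call with a gripper value outside its range is refused whole. The fingers move at their own pace and stop on an object; "force" is the grip in N (left out, the last holds). Time passes only in rows, so rows that do not move let the fingers close. It gives the time, the measured TCP pose, the force, the opening and the grip force at its end, in the units of the state.
- get_obs(): the state, without advancing time (a new reading comes with each control period).
- read_camera(name): name is "side" or "top"; returns a dict with "frame" (400x640x3 uint8, red, green, blue), "intrinsics" (3x3 intrinsics, pixels), "k1" (the pictures are not rectified: a ray, as slopes to the right and down, at radius r is drawn at 1 + k1 r^2 times it, then the intrinsics apply), "view" (4x4, takes a point from world to camera coordinates). Camera axes: x right, y up, looking along -z (the intrinsics and any distortion apply to the point x, -y, -z); pixel columns grow to the right and rows downward; lengths in m; the calibration is good to about 2 mm. A picture is of the moment at which its call begins. There is no depth.
- sign_off(): hands the job in; it is judged then, once.
Trained networks look in the newest picture that a camera, given by its name, has taken for a name from the list of things; names that differ only in an ending like _2 or _b are one class to them, and where a whole thing is asked for, a point or a joint stands for the part that bears it (a point fixed in the world has none). Each returns a list of dicts, best first, with "p" (0 to 1); they miss things now and then, are a little off and sometimes report something else, mostly with a low value. They report only what shows in the picture. A call takes as long as a camera call.
- silhouettes(camera, name): "pixels" (400x640 bool, what is visible of it) and "extent" ([left, top, right, bottom] in pixels, round what is visible of it).
The state is a dict: "time_s": time; "qpos": joint angles; "joint_velocities": joint speeds; "effort": joint torques, N m; "tool_pos": TCP position; "tool_rot": TCP orientation; "force": force on the tool from outside, world axes, zero at the start; "wrist_torque": the same for the moment, N m; "grip_width": finger opening in m; "grasp_force": force on a finger pad.
Only numpy, scipy, OpenCV 4.12 (cv2) and the standard library are available. Lean on these libraries where they do the work, as an engineer would, in place of code of your own. Each camera call takes 0.05 s, during which the arm holds its last target. There are 200 camera calls.

## Working session

There is one attempt and no reset: what is moved stays moved. The work goes in short steps, Python scripts to look and compute and a tool call to move; the robot and the scene stay as the last step left them, time stands still between calls to the robot, and variables do not carry over. Pictures are saved under pics/ and viewed, at most 10 in all, crops included, and the job is handed in when it is done.

Besides the shell and the picture viewer there is one more tool, called after ">>>" as name(argument=value, ...) on one line, values as JSON. play_rows: Moves the arm, as the interface text tells. Its arguments: {"type":"object","properties":{"steps":{"type":"array","items":{"type":"array","items":{"type":"array","items":{"type":"number"}}}},"force":{"type":"number"}},"required":["steps"]}

```bash
mkdir -p pics
python3 - <<'E'
from cell import *
import cv2
o=get_obs(); print({k:(o[k]) for k in('time_s','tool_pos','tool_rot','force','grip_width')})
for n in('top','side'):
    c=read_camera(n); cv2.imwrite(f'pics/{n}0.png',c['frame'][:,:,::-1]); print(n,c['intrinsics'],c['k1'],c['view'])
    for t in('lid_a','rail','shaker','ramekin','spoon','cake_1'):
        for d in silhouettes(n,t): print(t,round(d['p'],2),d['extent'],d['pixels'].sum())
E
```

```text
{'time_s': 0.0, 'tool_pos': array([0.20912511, 0.61485581, 0.22144649]), 'tool_rot': array([-1.79888961e+02,  3.83576007e-03,  1.61221757e+02]), 'force': array([ 0.47063653, -0.63248296, -0.37935533]), 'grip_width': 0.08736010048239404}
top [[412.36185437   0.         314.37050734]
 [  0.         412.36185437 199.86361735]
 [  0.           0.           1.        ]] -0.09303757743941908 [[-0.00629312 -0.99978981  0.01951231 -0.01337532]
 [ 0.9810897  -0.00239823  0.19353878 -0.52489826]
 [-0.1934513   0.02036129  0.98089857 -1.09954451]
 [ 0.          0.          0.          1.        ]]
lid_a 0.98 [208.4, 181.5, 244.5, 222.2] 1182
lid_a 0.75 [310.4, 172.7, 348.9, 210.9] 1126
lid_a 0.73 [262.3, 177.0, 299.2, 212.6] 1157
rail 0.55 [193.1, 161.8, 413.7, 256.8] 10891
rail 0.4 [257.6, 176.7, 298.4, 213.6] 1147
shaker 0.89 [230.5, 224.1, 252.4, 245.9] 343
ramekin 0.7 [375.3, 210.5, 401.2, 234.7] 478
ramekin 0.42 [230.9, 227.2, 251.9, 245.2] 332
ramekin 0.22 [287.4, 223.3, 352.6, 245.4] 527
spoon 0.73 [362.0, 165.7, 399.5, 202.6] 1154
spoon 0.63 [287.6, 225.8, 349.9, 246.8] 544
spoon 0.31 [
[... 399 characters left out ...]
4290752  0.5081664  -0.97162973]
 [ 0.          0.          0.          1.        ]]
lid_a 0.83 [287.0, 175.5, 320.2, 199.3] 529
lid_a 0.73 [259.1, 165.3, 293.4, 183.5] 402
lid_a 0.63 [356.5, 206.1, 393.1, 235.4] 746
lid_a 0.56 [319.2, 192.9, 351.8, 212.4] 632
rail 0.6 [227.8, 163.6, 409.6, 285.5] 7198
rail 0.4 [420.2, 275.5, 474.8, 321.4] 1712
rail 0.3 [229.9, 150.3, 256.3, 178.2] 548
rail 0.29 [263.8, 160.4, 289.9, 179.6] 454
shaker 0.67 [252.9, 175.1, 268.8, 193.2] 314
ramekin 0.9 [335.5, 222.3, 358.1, 243.1] 368
spoon 0.64 [282.0, 198.1, 322.8, 226.7] 333
spoon 0.51 [260.3, 164.9, 293.7, 183.6] 423
cake_1 0.74 [418.0, 273.2, 471.9, 322.2] 1700
cake_1 0.62 [230.4, 150.5, 257.2, 177.4] 509
```

```bash
python3 - <<'E'
import cv2,numpy as np
a=cv2.imread('pics/top0.png')[150:270,110:510]; b=cv2.imread('pics/side0.png')[140:330,210:490]
cv2.imwrite('pics/c1.png',cv2.resize(a,None,fx=2,fy=2,interpolation=2)); cv2.imwrite('pics/c2.png',cv2.resize(b,None,fx=2.8,fy=2.8,interpolation=2))
E
cat > h.py <<'E'
import numpy as np,cv2
from cell import *
def cam(n):
    return read_camera(n)
def dist(c): return np.array([c['k1'],0,0,0,0.])
def ray(c,uv):
    V=c['view'];R=V[:3,:3];t=V[:3,3]
    p=cv2.undistortPoints(np.array([[uv]],float),c['intrinsics'],dist(c))[0,0]
    d=R.T@np.array([p[0],-p[1],-1]);return -R.T@t,d
def atz(c,uv,z):
    o,d=ray(c,uv);return o+d*(z-o[2])/d[2]
def tri(rs):
    A=np.zeros((3,3));b=np.zeros(3)
    for o,d in rs:
        d=d/np.linalg.norm(d);P=np.eye(3)-np.outer(d,d);A+=P;b+=P@o
    x=np.linalg.solve(A,b);return x,[np.linalg.norm(np.cross(x-o,d/np.linalg.norm(d))) for o,d in rs]
def proj(c,p):
    q=c['view'][:3,:3]@np.array(p)+c['view'][:3,3]
    s=np.array([q[0],-q[1]])/-q[2];s=s*(1+c['k1']*(s@s))
    return c['intrinsics'][:2,:2]@s+c['intrinsics'][:2,2]
E
```

```text
(no output)
```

View pics/c1.png

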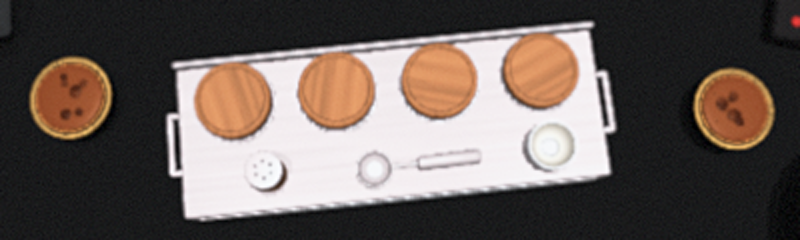

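View pics/c2.png

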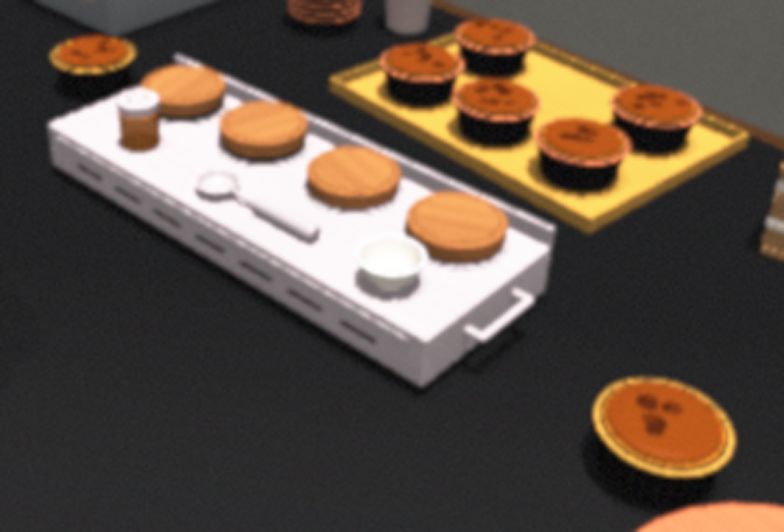

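The top view shows four lids at pixels of about (226,200), (278,195), (330,190) and (380,185). The shaker (243,235), spoon and ramekin (386,223) are on the near ledge, and the cakes are at (145,199) and (476,204). The side view shows the same lids at about (276,171), (304,185), (336,202) and (373,219).

Run:
```python
from h import *
from scipy.optimize import least_squares
T=cam('top');S=cam('side')
def lids(c,box):
    h=cv2.cvtColor(c['frame'],cv2.COLOR_RGB2HSV)
    m=((h[...,1]>90)&(h[...,2]>80)).astype(np.uint8)
    n,l,s,ce=cv2.connectedComponentsWithStats(m)
    return [(ce[i].round(1),s[i].tolist()) for i in range(1,n) if s[i][4]>150 and box[0]<ce[i][0]<box[1] and box[2]<ce[i][1]<box[3]]
for x in lids(T,(195,420,160,260)):print('T',x)
for x in lids(S,(240,410,150,245)):print('S',x)
tu=[(226.5,200.5),(278.5,195),(330,190),(380.5,185)]
su=[(275.7,171.4),(303.9,185),(336.4,202.1),(373.2,219.3)]
for a,b in zip(tu,su):
    x,e=tri([ray(T,a),ray(S,b)]);print(x.round(4),np.round(e,4),'  top@.1',atz(T,a,.1).round(4))
# silhouettes outlines of the lids for a template fit: tops project as circles r=.052, lid ~ constrained row
```

```text
T (array([379.9, 184.9]), [362, 167, 37, 37, 1082])
T (array([329.1, 190. ]), [311, 172, 37, 37, 1092])
T (array([277.7, 194.7]), [259, 176, 38, 38, 1128])
T (array([226.1, 199.8]), [207, 181, 39, 38, 1125])
S (array([404.9, 181.4]), [327, 139, 164, 84, 5190])
S (array([242.7, 159.1]), [227, 152, 32, 15, 369])
S (array([271.9, 175.2]), [253, 163, 38, 31, 579])
S (array([303.9, 185.6]), [289, 176, 31, 20, 524])
S (array([335.8, 202.8]), [320, 192, 33, 22, 584])
S (array([373. , 220.2]), [355, 208, 37, 25, 695])
[0.5177 0.2209 0.0903] [0.0019 0.0019]   top@.1 [0.5141 0.22   0.1   ]
[0.5316 0.0812 0.0906] [0.0011 0.0011]   top@.1 [0.5287 0.0812 0.1   ]
[ 0.5465 -0.0584  0.0845] [0.0011 0.0011]   top@.1 [ 0.5422 -0.0568  0.1   ]
[ 0.5601 -0.1973  0.0865] [0.0014 0.0014]   top@.1 [ 0.5558 -0.1939  0.1   ]
```

>>> play_rows(steps=[[[-0.038,-0.029,0,0,0,0,0],[-0.038,-0.029,0,0,0,0,0],[-0.038,-0.029,0,0,0,0,0],[-0.038,-0.029,0,0,0,0,0],[-0.038,-0.029,0,0,0,0,0],[-0.038,-0.029,0,0,0,0,0],[-0.038,-0.029,0,0,0,0,0],[-0.038,-0.029,0,0,0,0,0],[-0.038,-0.029,0,0,0,0,0],[-0.038,-0.029,0,0,0,0,0],[0,0,0,0,0,-0.143,0],[0,0,0,0,0,-0.143,0]]], force=20)

```text
time_s: 2.0
tool_pos: [0.4767, 0.2165, 0.2228]
tool_rot: [180.0, 0.0, 177.7]
force: [-0.6, 0.8, 0.1]
grip_width: 0.0032
grasp_force: 0.0
```

>>> play_rows(steps=[[[0,0,0,0,0,-0.143,0],[0,0,0.04,0,0,0,0],[0,0,0.04,0,0,0,0],[0,0,0,0,0,0,0],[0,0,0,0,0,0,0],[0,0,0,0,0,0,0]]])

```text
time_s: 2.6
tool_pos: [0.4771, 0.2192, 0.145]
tool_rot: [179.9, 0.2, -174.2]
force: [0.9, -0.4, -0.5]
grip_width: 0.0004
grasp_force: 0.0
```

Run:
```python
from h import *
T=cam('top');S=cam('side');p=get_obs()['tool_pos']
print(proj(T,p),proj(S,p))
a=T['frame'][150:270,190:310];b=S['frame'][110:230,230:350]
cv2.imwrite('pics/c3.png',cv2.resize(np.hstack([a,b]),None,fx=3.2,fy=3.2,interpolation=2)[:,:,::-1])
```

```text
[222.97073718 211.34885608] [264.85274779 160.50255562]
```

View pics/c3.png

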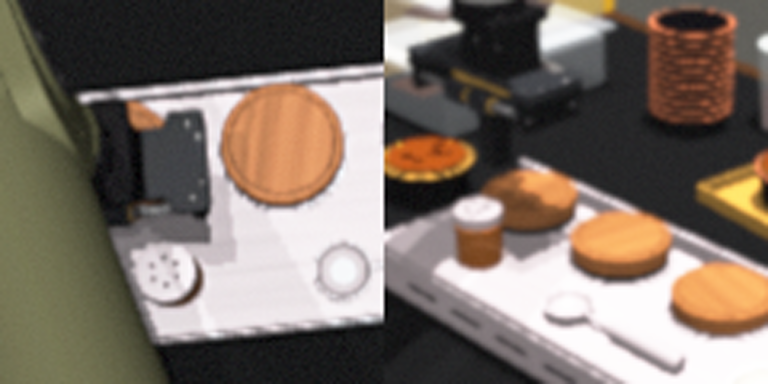

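Viewed: the fingertip is over the near side of the leftmost lid, at side pixel (265,160). It is clear of the shaker.

>>> play_rows(steps=[[[0,0,0.03,0,0,0,0],[0,0,0.004,0,0,0,0],[0,0,0,0,0,0,0],[0,0,0,0,0,0,0]]])

```text
time_s: 3.1
tool_pos: [0.4765, 0.2189, 0.1099]
tool_rot: [180.0, 0.1, -174.2]
force: [0.5, 0.6, -0.1]
grip_width: 0.0005
grasp_force: 0.0
```

>>> play_rows(steps=[[[0,0,0.002,0,0,0,0],[0,0,0,0,0,0,0]]])

```text
time_s: 3.3
tool_pos: [0.4761, 0.2187, 0.1072]
tool_rot: [180.0, 0.1, -174.2]
force: [0.5, -0.0, 0.0]
grip_width: 0.0
grasp_force: 0.0
```

>>> play_rows(steps=[[[-0.003,0,0.002,0,0,0,0],[0,0,0,0,0,0,0]]])

```text
time_s: 3.5
tool_pos: [0.4791, 0.2188, 0.1046]
tool_rot: [180.0, 0.0, -174.2]
force: [0.1, 0.8, -0.0]
grip_width: 0.0004
grasp_force: 0.0
```

>>> play_rows(steps=[[[0,0,0.002,0,0,0,0],[0,0,0,0,0,0,0]]])

```text
time_s: 3.7
tool_pos: [0.4785, 0.2187, 0.1023]
tool_rot: [-180.0, -0.0, -174.2]
force: [0.2, -0.1, -0.3]
grip_width: 0.0004
grasp_force: 0.0
```

>>> play_rows(steps=[[[0,0,0.002,0,0,0,0],[0,0,0,0,0,0,0]]])

```text
time_s: 3.9
tool_pos: [0.4785, 0.2187, 0.1003]
tool_rot: [-180.0, -0.0, -174.2]
force: [-0.5, 0.6, -0.7]
grip_width: 0.0008
grasp_force: 0.0
```

>>> play_rows(steps=[[[0,0,0.001,0,0,0,0],[0,0,0,0,0,0,0]]])

```text
time_s: 4.1
tool_pos: [0.4787, 0.2188, 0.1]
tool_rot: [180.0, -0.0, -174.2]
force: [-1.1, -0.8, 4.1]
grip_width: -0.0001
grasp_force: 1.7
```

>>> play_rows(steps=[[[0,0,0.001,0,0,0,0],[0,0,0,0,0,0,0]]])

```text
time_s: 4.3
tool_pos: [0.4787, 0.2188, 0.0999]
tool_rot: [180.0, -0.0, -174.2]
force: [-4.3, -1.8, 9.0]
grip_width: 0.0006
grasp_force: 4.7
```

Lid 1 (leftmost) is rigid: 9 N with no travel. Next is lid 2.

>>> play_rows(steps=[[[0,0,-0.02,0,0,0,0],[0,-0.047,0,0,0,0,0],[0,-0.047,0,0,0,0,0],[0,-0.047,0,0,0,0,0],[0,0,0,0,0,0,0],[0,0,0.008,0,0,0,0],[0,0,0,0,0,0,0],[0,0,0,0,0,0,0]]])

```text
time_s: 5.1
tool_pos: [0.4924, 0.0801, 0.1099]
tool_rot: [180.0, -0.1, -174.0]
force: [-0.0, 1.2, 0.2]
grip_width: 0.0004
grasp_force: 0.0
```

>>> play_rows(steps=[[[0,0,0.002,0,0,0,0],[0,0,0,0,0,0,0]]])

```text
time_s: 5.3
tool_pos: [0.4927, 0.0794, 0.1083]
tool_rot: [-180.0, -0.0, -174.1]
force: [0.2, 0.4, 0.1]
grip_width: 0.0006
grasp_force: 0.0
```

>>> play_rows(steps=[[[0,0,0.002,0,0,0,0],[0,0,0,0,0,0,0]]])

```text
time_s: 5.5
tool_pos: [0.4928, 0.0787, 0.1063]
tool_rot: [-180.0, -0.0, -174.2]
force: [0.0, -0.7, -0.1]
grip_width: 0.0001
grasp_force: 0.0
```

>>> play_rows(steps=[[[0,0,0.002,0,0,0,0],[0,0,0,0,0,0,0]]])

```text
time_s: 5.7
tool_pos: [0.4928, 0.0785, 0.1043]
tool_rot: [-180.0, -0.0, -174.2]
force: [0.6, -0.5, -0.5]
grip_width: 0.0005
grasp_force: 0.0
```

>>> play_rows(steps=[[[0,0,0.001,0,0,0,0],[0,0,0,0,0,0,0]]])

```text
time_s: 5.9
tool_pos: [0.4929, 0.0785, 0.1035]
tool_rot: [180.0, -0.0, -174.2]
force: [-0.6, -0.2, -0.1]
grip_width: 0.0006
grasp_force: 0.0
```

>>> play_rows(steps=[[[0,0,0.001,0,0,0,0],[0,0,0,0,0,0,0]]])

```text
time_s: 6.1
tool_pos: [0.4929, 0.0785, 0.1025]
tool_rot: [180.0, -0.0, -174.2]
force: [-0.5, 0.0, -0.6]
grip_width: 0.0003
grasp_force: 0.0
```

>>> play_rows(steps=[[[0,0,0.001,0,0,0,0],[0,0,0,0,0,0,0]]])

```text
time_s: 6.3
tool_pos: [0.4929, 0.0785, 0.1015]
tool_rot: [-180.0, -0.0, -174.2]
force: [0.4, -0.5, -1.0]
grip_width: 0.0005
grasp_force: 0.0
```

>>> play_rows(steps=[[[0,0,0.001,0,0,0,0],[0,0,0,0,0,0,0]]])

```text
time_s: 6.5
tool_pos: [0.4929, 0.0785, 0.1004]
tool_rot: [-180.0, -0.0, -174.2]
force: [0.0, 0.3, 0.3]
grip_width: 0.0007
grasp_force: 0.0
```

>>> play_rows(steps=[[[0,0,0.001,0,0,0,0],[0,0,0,0,0,0,0]]])

```text
time_s: 6.7
tool_pos: [0.4929, 0.0785, 0.0995]
tool_rot: [180.0, -0.0, -174.2]
force: [-0.8, 0.4, 0.4]
grip_width: 0.0002
grasp_force: 0.3
```

>>> play_rows(steps=[[[0,0,0.001,0,0,0,0],[0,0,0,0,0,0,0]]])

```text
time_s: 6.9
tool_pos: [0.4928, 0.0785, 0.0986]
tool_rot: [180.0, -0.0, -174.2]
force: [-0.1, 0.2, 2.1]
grip_width: 0.0005
grasp_force: 0.9
```

>>> play_rows(steps=[[[0,0,0.001,0,0,0,0],[0,0,0,0,0,0,0]]])

```text
time_s: 7.1
tool_pos: [0.4927, 0.0785, 0.0975]
tool_rot: [180.0, -0.0, -174.2]
force: [-2.5, 0.7, 3.0]
grip_width: 0.0005
grasp_force: 1.4
```

>>> play_rows(steps=[[[0,0,0.001,0,0,0,0],[0,0,0,0,0,0,0]]])

```text
time_s: 7.3
tool_pos: [0.4926, 0.0785, 0.0966]
tool_rot: [180.0, -0.0, -174.2]
force: [-2.9, -0.4, 4.3]
grip_width: 0.0004
grasp_force: 2.3
```

Lid 2 rocks: about 3 mm of travel at 2–4 N. I'll lift off and press its middle.

>>> play_rows(steps=[[[0,0,-0.012,0,0,0,0],[0,0,0,0,0,0,0],[-0.018,0,0,0,0,0,0],[-0.0185,0,0,0,0,0,0],[0,0,0,0,0,0,0],[0,0,0.006,0,0,0,0],[0,0,0,0,0,0,0],[0,0,0,0,0,0,0]]])

```text
time_s: 8.1
tool_pos: [0.5283, 0.0821, 0.1021]
tool_rot: [180.0, -0.1, -174.2]
force: [0.0, 0.4, -0.1]
grip_width: 0.0006
grasp_force: 0.0
```

>>> play_rows(steps=[[[0,0,0.001,0,0,0,0],[0,0,0.001,0,0,0,0],[0,0,0,0,0,0,0]]])

```text
time_s: 8.4
tool_pos: [0.5291, 0.0823, 0.1005]
tool_rot: [180.0, 0.0, -174.2]
force: [0.0, -0.4, -0.6]
grip_width: 0.0003
grasp_force: 0.0
```

>>> play_rows(steps=[[[0,0,0.001,0,0,0,0],[0,0,0.001,0,0,0,0],[0,0,0,0,0,0,0]]])

```text
time_s: 8.7
tool_pos: [0.5294, 0.0823, 0.0995]
tool_rot: [180.0, 0.0, -174.2]
force: [-1.7, -0.3, 5.5]
grip_width: 0.0006
grasp_force: 2.9
```

>>> play_rows(steps=[[[0,0,0.001,0,0,0,0],[0,0,0,0,0,0,0]]])

```text
time_s: 8.9
tool_pos: [0.5294, 0.0823, 0.0986]
tool_rot: [180.0, 0.0, -174.2]
force: [-3.9, -1.1, 6.0]
grip_width: 0.0005
grasp_force: 3.2
```

>>> play_rows(steps=[[[0,0,0.001,0,0,0,0],[0,0,0,0,0,0,0]]])

```text
time_s: 9.1
tool_pos: [0.5294, 0.0823, 0.0976]
tool_rot: [180.0, 0.0, -174.2]
force: [-3.4, -0.6, 5.7]
grip_width: 0.0001
grasp_force: 3.3
```

>>> play_rows(steps=[[[0,0,0.001,0,0,0,0],[0,0,0,0,0,0,0]]])

```text
time_s: 9.3
tool_pos: [0.5294, 0.0823, 0.0967]
tool_rot: [180.0, 0.0, -174.2]
force: [-3.4, -0.6, 6.9]
grip_width: 0.0004
grasp_force: 3.3
```

>>> play_rows(steps=[[[0,0,0.001,0,0,0,0],[0,0,0,0,0,0,0]]])

```text
time_s: 9.5
tool_pos: [0.5294, 0.0823, 0.0956]
tool_rot: [180.0, 0.0, -174.2]
force: [-1.9, 0.2, 6.1]
grip_width: 0.0003
grasp_force: 3.3
```

>>> play_rows(steps=[[[0,0,0.001,0,0,0,0],[0,0,0,0,0,0,0]]])

```text
time_s: 9.7
tool_pos: [0.5294, 0.0823, 0.0949]
tool_rot: [180.0, 0.0, -174.2]
force: [-3.1, -0.3, 7.9]
grip_width: 0.0004
grasp_force: 4.4
```

>>> play_rows(steps=[[[0,0,0.001,0,0,0,0],[0,0,0,0,0,0,0]]])

```text
time_s: 9.9
tool_pos: [0.5294, 0.0823, 0.0948]
tool_rot: [179.9, 0.0, -174.2]
force: [-6.8, -1.0, 14.3]
grip_width: 0.0008
grasp_force: 7.1
```

The lid went down 5 mm and then turned rigid at 14 N. I'll lift, touch lightly to confirm it stayed down, then come clear.

>>> play_rows(steps=[[[0,0,-0.01,0,0,0,0],[0,0,0,0,0,0,0],[0,0,0.003,0,0,0,0],[0,0,0.003,0,0,0,0],[0,0,0,0,0,0,0],[0,0,0,0,0,0,0]]])

```text
time_s: 10.5
tool_pos: [0.5289, 0.0821, 0.096]
tool_rot: [-180.0, -0.1, -174.2]
force: [-0.2, -0.3, -0.2]
grip_width: 0.0003
grasp_force: 0.0
```

>>> play_rows(steps=[[[0,0,-0.03,0,0,0,0],[0,0,-0.04,0,0,0,0],[0,0,-0.04,0,0,0,0],[0,0,0,0,0,0,0],[0,0,0,0,0,0,0],[0,0,0,0,0,0,0]]])

```text
time_s: 11.1
tool_pos: [0.5284, 0.0821, 0.2053]
tool_rot: [-180.0, -0.1, -174.2]
force: [-0.1, -1.2, 0.3]
grip_width: 0.0003
grasp_force: 0.0
```

The tip was at 96.0 mm with no force, so the lid stayed down at about 94.8 mm.

```bash
python3 -c "
from cell import *
print(sign_off())"
```

```text
the job is handed in; nothing more can be done
None
```

The loose lid was the second from the left as the robot sees it. I pushed it down 5 mm in its middle until it sat home (14 N at most), confirmed it stayed down, came clear and handed the job in after about 11 s; I didn't test the two lids to its right.

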